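# Find the loaded grinding jar by weight and show it to the code reader

### The arm

A 6-joint arm with a two-finger parallel gripper is mounted at the origin on a cart in front of the work surface, level with it; the furniture and walls round the work are solid. World frame = base frame: x ahead of the robot, y to its left, z up, the work surface at z = 0. Lengths are in mm, angles in rad, forces in N, time in s.
With the tool pointing down it reaches from about 350 to 925 mm from the base axis. Payload 6.4 kg.
Tool frame: the origin (TCP) lies midway between the tips of the shut fingers; the grasp point (between the pads) lies 19 mm behind it; z points along the fingers, y is the line along which they close (so a half turn about z gives the same grasp; the last joint's range is limited). The gripper opens to 94 mm and grips with 3 to 60 N. Pads are 16 mm wide; open, the fingers measure 119 mm over their backs; the gripper's body (75 mm by 177 mm) begins 78 mm behind the grasp point.
Start: joints at [-1.294, 0.245, 1.558, -0, 1.339, -0.174], TCP at [283.202, -585.073, 205.455] pointing down, gripper open.
Joint ranges: [-3.13, 3.13], [-1.02, 2.26], [0.13, 2.54], [-0.95, 4.09], [0.21, 2.88], [-2.74, 2.74]. Speed limits (rad/s): [2.57, 2.57, 3.14, 3.14, 3.14, 3.14].

### API

Orientations are given as a unit quaternion [w, x, y, z].
In Python, from bench import robot gives the robot as it stands. The module is installed in compiled form; this text tells all that it offers.
- The arm moves only by the tool carry_out, never from a script. Its argument "series" is one flat list of numbers, 7 for each row, row after row: the turn, a rotation vector about the tool's x, y, z in degrees, then the shift along the tool's x, y, z in cm, then the finger opening in cm, from 0 to 9.4. A call has 1 to 12 rows; each row is the pose to reach, as a shift and turn from the pose commanded when the call began, along the tool's axes at that moment; what a row does not reach only later rows make up. A row lasts 1/8 s, in which the tool goes at most 62.5 mm and 10.7 degrees, less where a joint would pass 70% of its speed; a pose out of reach is approached as far as the arm can. A call with a gripper value outside its range is refused whole. The fingers move at their own pace and stop on an object; "force" is the grip in N (left out, the last holds). Time passes only in rows, so rows that repeat a pose let the fingers close. It gives the time, the measured TCP pose, the force, the opening and the grip force at its end, in the units of the state.
- robot.get_state(): the state, without advancing time (a new reading comes with each control period).
- robot.read_camera(name): name is "side" or "top"; returns the picture (420x560x3 uint8, red, green, blue); there is no depth.
- robot.calibration(name): a dict with "mtx" (3x3 intrinsics, pixels), "k1" (the pictures are not rectified: a ray, as slopes to the right and down, at radius r is drawn at 1 + k1 r^2 times it, then the intrinsics apply), "position" and "attitude" of the camera in the world. Camera axes: x right, y down, z forward; pixel columns grow to the right and rows downward; lengths in mm; the calibration is good to about 2 mm. A picture is of the moment at which its call begins. calibration takes no time and is no camera call.
- robot.hand_in(): hands the job in; it is judged then, once.
Trained networks look in the newest picture that a camera, given by its name, has taken for a name from the list of things; names that differ only in an ending like _2 or _b are one class to them, and where a whole thing is asked for, a point or a joint stands for the part that bears it (a point fixed in the world has none). Each returns a list of dicts, best first, with "score" (0 to 1); they miss things now and then, are a little off and sometimes report something else, mostly with a low value. They report only what shows in the picture. A call takes as long as a camera call. They do not tell look-alikes from the thing itself.
- robot.find_in(target, camera): "box" ([left, top, right, bottom] in pixels, round what is visible of it).
- robot.regions_of(target, camera): "region" (420x560 bool, what is visible of it) and "box" ([left, top, right, bottom] in pixels, round what is visible of it).
The state is a dict: "clock": time; "qpos": joint angles; "dq": joint speeds; "joint_efforts": joint torques, N m; "ee_pos": TCP position; "ee_rot": TCP orientation; "wrist_force": force on the tool from outside, world axes, zero at the start; "torque": the same for the moment, N m; "grip_width": opening from 0.0 (shut) to 1.0 (fully open); "finger_force": force on a finger pad.
Only numpy, scipy, OpenCV 4.12 (cv2) and the standard library are available. Lean on these libraries where they do the work, as an engineer would, in place of code of your own. Each camera call takes 0.05 s, during which the arm holds its last target. There are 200 camera calls.

### The job

The two closed steel grinding jars on the rubber mat look the same, but one is loaded and clearly heavier. Lift each jar clear of the mat in turn (at least a few centimetres) and feel its weight, standing it back upright on the mat and letting go before taking the other; then lift the heavier one and finish while holding it still and upright over the middle of the code reader's window, with about 5 cm of air between its underside and the glass, the lighter jar left standing on the mat. Do not tip a jar over and do not disturb the petri dishes, timer, apple and marker lying around.

Things in the scene. Friction and masses are not known exactly. Their poses are not given: they have to be found in the camera images.
- jar_a_center (a point): one of two closed round steel grinding jars that look exactly alike, 52 mm in diameter and 78 mm tall, the top 20 mm being the fixed knurled lid of the same diameter; this point is its centre, 39 mm above its underside; z is its upright axis. It stands upright on the mat and holds a hidden charge with a few mm of play. One jar weighs roughly 0.3 kg, the other 0.6 to 0.75 kg; which is which changes from start to start and cannot be seen, nor told from the name or place
- jar_b_center (a point): one of two closed round steel grinding jars that look exactly alike, 52 mm in diameter and 78 mm tall, the top 20 mm being the fixed knurled lid of the same diameter; this point is its centre, 39 mm above its underside; z is its upright axis. It stands upright on the mat and holds a hidden charge with a few mm of play. One jar weighs roughly 0.3 kg, the other 0.6 to 0.75 kg; which is which changes from start to start and cannot be seen, nor told from the name or place
- jar_a: the jar whose centre is point jar_a_center; origin at the centre of its underside, z up along its axis
- jar_b: the jar whose centre is point jar_b_center; origin at the centre of its underside, z up along its axis
- mat: flat black rubber mat, fixed, 140 (x) x 240 (y) x 5 mm, both jars stand on it side by side along its long y axis, 110 to 160 mm apart; origin at the centre of its underside, on the worktop
- reader: low grey code reader, fixed, 120 x 120 mm and 30 mm high, with a square black window in its top; origin at the centre of its underside
- reader_window (a point): centre of the reader's window, level with its top, 30 mm above the worktop; z points up
- petri_stack: bystander: white stack of petri dishes, 90 mm across, 32 mm high, loose; origin at the centre of its underside
- timer: bystander: small white timer with three buttons, 66 x 66 x 19 mm, loose; origin at the centre of its underside
- apple_1: bystander: apple, 71 mm across, 73 mm high, loose; origin at the centre of its underside
- marker_1: bystander: white marker pen with a coloured cap lying flat along its y axis, 122 mm long, 14 mm thick, loose; origin at the centre of its underside
Not all that is in view belongs to the job. What is shaped like the jar_b but green or turquoise is not meant. What is shaped like the jar_a but turquoise is not meant.

How it is judged (in metres and radians):
On the way, in this order (a step that is already met when the one before it is completed fails the run):
1. the lighter jar has been lifted at least 20 mm clear of the mat while the heavier stands on it (((height (world z) of jar_a_center above 0.064 m and contact force between jar_a and mat below 0.1 N and contact force between jar_b and mat above 4.6 N and contact force between jar_a and the fingers above 1 N) or (height (world z) of jar_b_center above 0.064 m and contact force between jar_b and mat below 0.1 N and contact force between jar_a and mat above 4.6 N and contact force between jar_b and the fingers above 1 N))), for 0.2 s.
2. both jars stand upright on the mat again, let go (contact force between each of jar_a, jar_b and mat above 1.5 N and contact force between each of jar_a, jar_b and the fingers below 0.1 N and angle between each of jar_a_center, jar_b_center's own z axis and vertical below 0.1 rad and linear speed of each of jar_a, jar_b below 0.03 m/s), for 0.2 s.
3. the heavier jar is lifted at least 20 mm clear of the mat, the lighter standing (((height (world z) of jar_a_center above 0.064 m and contact force between jar_a and mat below 0.1 N and contact force between jar_a and the fingers above 1 N and contact force between jar_b and mat between 1.5 and 4.6 N and angle between jar_b_center's own z axis and vertical below 0.1 rad and contact force between jar_b and the arm below 0.1 N and contact force between jar_b and the fingers below 0.1 N) or (height (world z) of jar_b_center above 0.064 m and contact force between jar_b and mat below 0.1 N and contact force between jar_b and the fingers above 1 N and contact force between jar_a and mat between 1.5 and 4.6 N and angle between jar_a_center's own z axis and vertical below 0.1 rad and contact force between jar_a and the arm below 0.1 N and contact force between jar_a and the fingers below 0.1 N))), for 0.2 s.
At the end, for the whole second after the job is handed in: The heavier jar is held by the fingers, still and upright (within 0.15 rad), its axis within 25 mm of the middle of the reader's window, its underside 20 to 90 mm above the glass and touching nothing but the gripper; the lighter jar stands upright and untouched on the mat, its whole weight on it (((horizontal distance between jar_a_center and reader_window below 0.025 m and z of jar_a_center in the frame of reader_window between 0.059 and 0.129 m and angle between jar_a_center's own z axis and vertical below 0.15 rad and linear speed of jar_a below 0.03 m/s and contact force between jar_a and the fingers above 1 N and contact force between jar_a and reader below 0.1 N and contact force between jar_b and mat between 1.5 and 4.6 N and angle between jar_b_center's own z axis and vertical below 0.1 rad and contact force between jar_b and the arm below 0.1 N and contact force between jar_b and the fingers below 0.1 N) or (horizontal distance between jar_b_center and reader_window below 0.025 m and z of jar_b_center in the frame of reader_window between 0.059 and 0.129 m and angle between jar_b_center's own z axis and vertical below 0.15 rad and linear speed of jar_b below 0.03 m/s and contact force between jar_b and the fingers above 1 N and contact force between jar_b and reader below 0.1 N and contact force between jar_a and mat between 1.5 and 4.6 N and angle between jar_a_center's own z axis and vertical below 0.1 rad and contact force between jar_a and the arm below 0.1 N and contact force between jar_a and the fingers below 0.1 N))); the arm keeps its last pose, push and grip.
It fails at once if a jar is tipped (more than 0.7 rad) (angle between any of jar_a_center, jar_b_center's own z axis and vertical above 0.7 rad).
It fails at once if a bystander is disturbed (moved more than 20 mm) (distance of any of petri_stack, timer, apple_1, marker_1 from where it was at the start of the episode above 0.02 m).
It also fails if it takes over 67 s, if anything falls off the work surface, if the arm or the gripper's body presses on something with over 40 N, if the wrist force passes 120 N, or if a joint passes its speed limit or range.

## Working session

There is one attempt and no reset: what is moved stays moved. The work goes in short steps, Python scripts to look and compute and a tool call to move; the robot and the scene stay as the last step left them, time stands still between calls to the robot, and variables do not carry over. Pictures are saved under pics/ and viewed, at most 10 in all, crops included, and the job is handed in when it is done.

Besides the shell and the picture viewer there is one more tool, called as a command line: name --argument value ..., lists and objects as JSON in quotes. carry_out: Moves the arm, as the interface text tells. Its arguments: {"type":"object","properties":{"series":{"type":"array"},"force":{"type":"number"}},"required":["series"]}

```bash
mkdir -p pics
cat > h.py <<'E'
import numpy as np, cv2
from scipy.spatial.transform import Rotation as R
from bench import robot
def cam(n):
    c=robot.calibration(n); return c
def rot(c):
    a=np.array(c["attitude"],float)
    return a if a.shape==(3,3) else R.from_quat(a[[1,2,3,0]]).as_matrix()
def ray(n,u,v):
    c=cam(n); K=np.array(c["mtx"]); s=np.linalg.solve(K,[u,v,1])[:2]; t=s.copy()
    for _ in range(20): t=s/(1+c["k1"]*(t@t))
    return np.array(c["position"],float), rot(c)@np.array([t[0],t[1],1])
def at(n,u,v,z):
    p,d=ray(n,u,v); return p+d*(z-p[2])/d[2]
def proj(n,P):
    c=cam(n); q=rot(c).T@(np.array(P,float)-np.array(c["position"])); s=q[:2]/q[2]; s=s*(1+c["k1"]*(s@s))
    return (np.array(c["mtx"])@[s[0],s[1],1])[:2]
E
python3 - <<'E'
from h import *
for n in("top","side"):
    im=robot.read_camera(n); cv2.imwrite(f"pics/{n}0.png",im[:,:,::-1]); print(n,robot.calibration(n))
    for t in("jar_a","mat","reader","petri_stack","timer","apple_1","marker_1"):
        for d in robot.find_in(t,n): print(t,round(d["score"],2),np.round(d["box"]))
print(robot.get_state())
E
```

```text
top {'mtx': array([[396.43530823,   0.        , 278.44151829],
       [  0.        , 396.43530823, 207.96086637],
       [  0.        ,   0.        ,   1.        ]]), 'k1': -0.0005021080726546455, 'position': array([361.59242102, -27.40130707, 974.38585717]), 'attitude': array([-0.07800244,  0.75755912, -0.6447724 ,  0.0654855 ])}
jar_a 0.86 [250. 268. 274. 291.]
jar_a 0.85 [398. 207. 428. 233.]
jar_a 0.7 [342. 225. 365. 248.]
jar_a 0.67 [285. 279. 307. 300.]
mat 0.9 [277. 200. 378. 259.]
reader 0.97 [182. 168. 237. 220.]
petri_stack 0.85 [288. 129. 326. 164.]
petri_stack 0.42 [232. 128. 260. 158.]
timer 0.58 [228. 126. 259. 154.]
apple_1 0.91 [161. 107. 194. 138.]
marker_1 0.76 [341. 160. 385. 177.]
side {'mtx': array([[465.17838657,   0.        , 276.29454578],
       [  0.        , 465.17838657, 204.9390727 ],
       [  0.        ,   0.        ,   1.        ]]), 'k1': -0.0323010457691748, 'position': array([  419.66224181, -1063.85217539,   522.03033807]), 'attitude': array([-0.54942467,  0.83317435, -0.0450151 ,  0.04389402])}
jar_a 0.96 [183. 208. 209. 248.]
jar_a 0.9 [286. 256.
[... 422 characters left out ...]
]
{'clock': 0.8, 'qpos': array([-1.29407799e+00,  2.45092308e-01,  1.55778388e+00,  3.46720304e-05,
        1.33870437e+00, -1.74135185e-01]), 'dq': array([-0.00010525, -0.0006594 ,  0.0002993 , -0.00120961,  0.00143386,
       -0.00046411]), 'joint_efforts': array([ 7.43493474e-04, -4.15796578e+01, -3.14864624e+01,  6.84650545e-02,
        2.87703500e-02,  1.10098750e-05]), 'ee_pos': array([ 283.22571436, -585.07093652,  205.46885879]), 'ee_rot': array([5.17791168e-06, 9.74699697e-01, 2.23518458e-01, 1.71592481e-05]), 'wrist_force': array([-0.72687637, -0.3127716 , -0.09918642]), 'torque': array([-0.03277122,  0.00548715, -0.01922962]), 'finger_force': 0.0, 'grip_width': 1.0009873788076893}
```

View pics/top0.png

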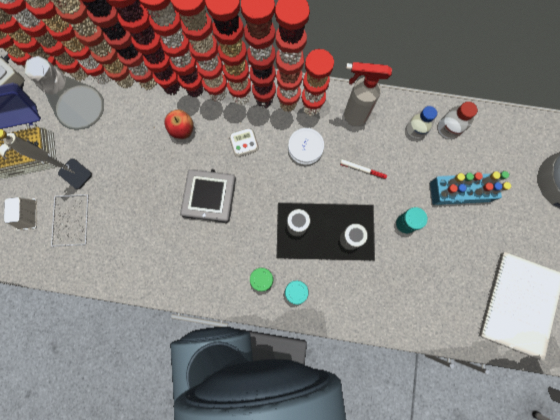

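View pics/side0.png

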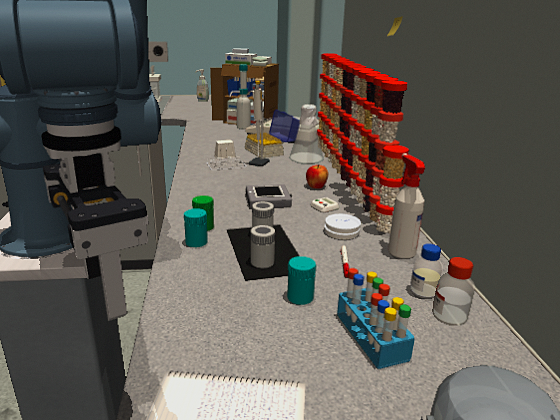

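Top view: the mat covers (277–376, 203–261), with the two steel jars' lids at about (298,217) and (356,233). The reader window is at (208,195). The turquoise jars at (414,220) and (296,292) and the green one at (261,279) are decoys. The side view shows the same layout.

Run:
```python
from h import *
print(rot(cam("top")).round(2)); print("tcp px",proj("top",[283,-585,205]),proj("side",[283,-585,205]))
im=cv2.imread("pics/top0.png")
for n,pts in (("top",[(277,203),(376,205),(374,261),(276,258)]),):
    for p in pts: print("mat corner",at(n,*p,5).round(1))
for p in [(193,171),(226,173),(223,208),(188,206),(208,195)]: print("reader",at("top",*p,30).round(1))
for nm,p,z in [("petri",(306,146),32),("timer",(243,142),19),("mk1",(342,163),7),("mk2",(385,177),7),("tq",(414,218),78),("tq2",(296,292),78),("gr",(261,279),78)]: print(nm,at("top",*p,z).round(1))
for n in("top","side"):
    robot.read_camera(n)
    for t in ("jar_a","reader"):
        for d in robot.regions_of(t,n):
            m=d["region"]; v,u=np.nonzero(m)
            # pixel centroid
            print(n,t,round(d["score"],2),np.round(d["box"],1),"cent",u.mean().round(1),v.mean().round(1), "axis z44",at(n,u.mean(),v.mean(),44 if t=="jar_a" else 28).round(1))
c=im[190:275,265:390]; cv2.imwrite("pics/crop.png",cv2.resize(c,None,fx=6,fy=6,interpolation=cv2.INTER_CUBIC))
```

```text
[[ 0.16 -0.97  0.2 ]
 [-0.99 -0.16  0.03]
 [-0.   -0.2  -0.98]]
tcp px [575.49905178 383.8391356 ] [104.51282101 296.18508527]
mat corner [571.3  11.6   5. ]
mat corner [ 605.8 -233.6    5. ]
mat corner [ 466.6 -244.2    5. ]
mat corner [435.7  -8.    5. ]
reader [612.9 229.4  30. ]
reader [620.9 147.6  30. ]
reader [532.6 138.3  30. ]
reader [523.9 223.4  30. ]
reader [558.7 180.7  30. ]
petri [721.6 -37.8  32. ]
timer [711.6 122.2  19. ]
mk1 [ 700.5 -135.4    7. ]
mk2 [ 681.1 -247.6    7. ]
tq [ 571.  -307.5   78. ]
tq2 [363.3 -65.2  78. ]
gr [378.8  16.   78. ]
top jar_a 0.96 [286.  280.7 305.7 302.3] cent 296.2 291.5 axis z44 [364.5 -66.8  44. ]
top jar_a 0.93 [286.6 206.2 309.9 232.2] cent 297.8 220.8 axis z44 [527.9 -45.8  44. ]
top jar_a 0.83 [250.8 265.7 273.8 292.3] cent 261.1 278.8 axis z44 [380.   17.5  44. ]
top jar_a 0.83 [394.6 205.9 428.1 231. ] cent 411.6 219.5 axis z44 [ 574.3 -312.8   44. ]
top jar_a 0.66 [341.1 224.6 363.7 251.1] cent 353.0 236.0 axis z44 [ 512.7 -180.    44. ]
top reader 0.69 [181.6 167.1 233.5 221.5] cent 207.9 195.1 axis z44 [558.9 181.4  28. ]
side jar_a 0.88 [287.2 255.7 318.  302.1] cent 301.0 279.3 axis z44 [ 571.5 -315.9   44. ]
side jar_a 0.76 [253.3 198.8 274.1 224. ] cent 262.3 213.1 axis z44 [527.6  -2.7  44. ]
side jar_a 0.69 [252.6 225.2 276.3 267. ] cent 262.9 245.9 axis z44 [ 512.1 -175.8   44. ]
side jar_a 0.63 [194.3 193.1 212.6 230.3] cent 205.2 207.9 axis z44 [384.8  39.9  44. ]
side reader 0.97 [247.2 185.3 293.7 206.5] cent 269.4 194.3 axis z44 [564.  162.1  28. ]
side reader 0.29 [248.6 202.2 275.  228.6] cent 262.3 213.4 axis z44 [531.   31.1  28. ]
```

View pics/crop.png

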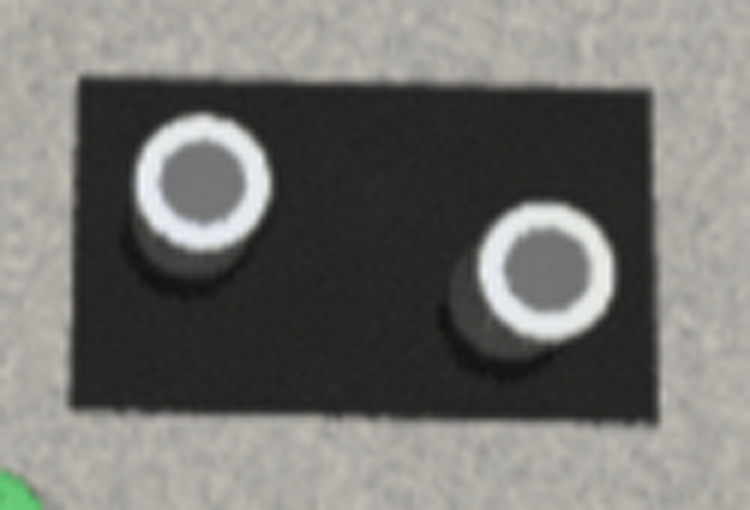

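The crop shows the lid circles centred at crop (203,182) and (547,271), which is about (298.4,219.9) and (355.8,234.8) in the full image.

```bash
cat >> h.py <<'E'
def go(P):
    s=robot.get_state(); q=np.array(s["ee_rot"]); return R.from_quat(q[[1,2,3,0]]).inv().apply(np.array(P,float)-s["ee_pos"])/10
E
python3 - <<'E'
from h import *
im=cv2.cvtColor(cv2.imread("pics/top0.png"),cv2.COLOR_BGR2GRAY)
for u,v in((298.4,219.9),(355.8,234.8)):
    P=at("top",u,v,83); print("jar",P.round(1)); P[2]=120; print("above",go(P).round(2), "side px base/top", proj("side",[P[0],P[1],5]).round(1),proj("side",[P[0],P[1],83]).round(1))
E
```

```text
jar [523.3 -46.1  83. ]
above [ 45.09 -38.05   8.55] side px base/top [262.1 234.8] [262.5 205.7]
jar [ 510.2 -179.5   83. ]
above [ 38.1  -26.62   8.55] side px base/top [262.  262.4] [262.4 230.5]
```

carry_out --series '[0, 0, 0, 4, -2.8, 0, 9.4, 0, 0, 0, 9, -6.3, 1, 9.4, 0, 0, 0, 14, -9.8, 2, 9.4, 0, 0, 0, 19, -13.2, 3, 9.4, 0, 0, 0, 24, -16.7, 4, 9.4, 0, 0, 0, 29, -20.1, 5, 9.4, 0, 0, 0, 33, -22.9, 6, 9.4, 0, 0, 0, 36, -25, 7, 9.4, 0, 0, 0, 38.3, -26.6, 7.5, 9.4, 0, 0, 0, 38.3, -26.6, 7.5, 9.4]' --force 50

```text
clock: 2.35
ee_pos: [512.3, -177.3, 130.1]
ee_rot: [-0.0, 0.974, 0.225, -0.0]
wrist_force: [0.3, -0.1, -0.1]
grip_width: 1.0
finger_force: 0.0
```

Run:
```python
from h import *
s=robot.get_state(); print(s["clock"],s["ee_pos"],s["ee_rot"],s["wrist_force"],s["qpos"].round(2))
print(go([511.5,-179.5,33]).round(2))
for n in("top","side"):
    im=robot.read_camera(n)
    u,v=proj(n,[511,-179,70]).astype(int); k=60
    cv2.imwrite(f"pics/{n}1.png",cv2.resize(im[v-k:v+k,u-k:u+k,::-1],None,fx=4,fy=4)) 
a,b=[cv2.imread(f"pics/{n}1.png")[:480,:400] if 0 else cv2.resize(cv2.imread(f"pics/{n}1.png"),(400,400)) for n in("top","side")]
cv2.imwrite("pics/ab1.png",np.hstack([a,b]))
```

```text
2.35 [ 512.28937599 -177.33910933  130.05892514] [-2.88758454e-04  9.74372761e-01  2.24938961e-01 -3.20408796e-04] [ 0.32137029 -0.11358192 -0.14940635] [-0.54  0.08  1.89 -0.    1.17  0.57]
[-0.16  0.17  9.71]
```

View pics/ab1.png

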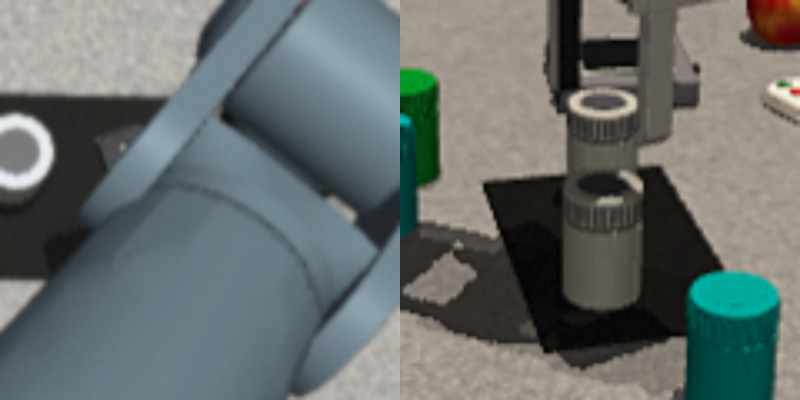

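Side crop: the fingers straddle the near jar's axis (400-scale column 202). The axis column matches x≈510. Descending and closing.

carry_out --series '[0, 0, 0, -0.25, 0, 2.5, 9.4, 0, 0, 0, -0.25, 0, 5, 9.4, 0, 0, 0, -0.25, 0, 7.5, 9.4, 0, 0, 0, -0.25, 0, 9, 9.4, 0, 0, 0, -0.25, 0, 9.6, 9.4, 0, 0, 0, -0.25, 0, 9.6, 9.4, 0, 0, 0, -0.25, 0, 9.6, 4, 0, 0, 0, -0.25, 0, 9.6, 4, 0, 0, 0, -0.25, 0, 9.6, 4, 0, 0, 0, -0.25, 0, 9.6, 4, 0, 0, 0, -0.25, 0, 9.6, 4]' --force 50

```text
clock: 3.82
ee_pos: [509.6, -179.5, 34.5]
ee_rot: [-0.0, 0.975, 0.223, -0.0]
wrist_force: [-0.6, 1.9, 1.3]
grip_width: 0.548
finger_force: 50.0
```

carry_out --series '[0, 0, 0, 0, 0, -0.5, 4, 0, 0, 0, 0, 0, -1.5, 4, 0, 0, 0, 0, 0, -3, 4, 0, 0, 0, 0, 0, -4.5, 4, 0, 0, 0, 0, 0, -5, 4, 0, 0, 0, 0, 0, -5, 4, 0, 0, 0, 0, 0, -5, 4, 0, 0, 0, 0, 0, -5, 4, 0, 0, 0, 0, 0, -5, 4, 0, 0, 0, 0, 0, -5, 4]' --force 50

```text
clock: 5.08
ee_pos: [509.7, -179.8, 84.2]
ee_rot: [-0.0, 0.975, 0.223, -0.0]
wrist_force: [0.6, -1.4, -6.4]
grip_width: 0.548
finger_force: 50.0
```

Wrist force is −6.4 N, so this one is probably the heavier jar. I'll set it back down, release it, and weigh the other.

carry_out --series '[0, 0, 0, 0, 0, 1, 4, 0, 0, 0, 0, 0, 2.5, 4, 0, 0, 0, 0, 0, 4, 4, 0, 0, 0, 0, 0, 4.7, 4, 0, 0, 0, 0, 0, 5, 4, 0, 0, 0, 0, 0, 5, 4, 0, 0, 0, 0, 0, 5, 4, 0, 0, 0, 0, 0, 5, 4]' --force 50

```text
clock: 6.08
ee_pos: [510.0, -180.0, 34.6]
ee_rot: [0.0, 0.975, 0.223, 0.0]
wrist_force: [-0.5, 0.5, -5.8]
grip_width: 0.546
finger_force: 50.0
```

carry_out --series '[0, 0, 0, 0, 0, 0, 9.4, 0, 0, 0, 0, 0, 0, 9.4, 0, 0, 0, 0, 0, 0, 9.4, 0, 0, 0, 0, 0, 0, 9.4, 0, 0, 0, 0, 0, -2, 9.4, 0, 0, 0, 0, 0, -5, 9.4, 0, 0, 0, 0, 0, -8, 9.4, 0, 0, 0, 0, 0, -10, 9.4, 0, 0, 0, 0, 0, -10, 9.4]'

```text
clock: 7.2
ee_pos: [511.0, -180.6, 136.3]
ee_rot: [0.001, 0.975, 0.224, 0.001]
wrist_force: [-0.5, -0.7, -0.5]
grip_width: 1.001
finger_force: 0.0
```

Run:
```python
from h import *
s=robot.get_state(); print(s["clock"],s["ee_pos"],s["wrist_force"],s["grip_width"])
print(go([523.3,-46.1,134]).round(2),go([523.3,-46.1,34]).round(2))
robot.read_camera("side")
for d in robot.find_in("jar_a","side"): print(round(d["score"],2),np.round(d["box"],1))
```

```text
7.2 [ 510.95908118 -180.55072539  136.26799889] [-0.49154285 -0.65198704 -0.46246751] 1.0013555818415225
[  6.97 -11.56   0.2 ] [  6.95 -11.6   10.2 ]
0.98 [251.4 225.5 275.8 267.7]
0.84 [179.6 209.4 208.6 250.3]
0.74 [194.8 194.9 211.6 227.8]
0.67 [283.8 258.5 316.4 304.7]
0.65 [253.2 198.3 272.7 227.2]
```

carry_out --series '[0, 0, 0, 1.5, -2.5, 0, 9.4, 0, 0, 0, 4, -6.5, 0, 9.4, 0, 0, 0, 6, -10, 0, 9.4, 0, 0, 0, 7, -11.5, 0, 9.4, 0, 0, 0, 7, -11.5, 0, 9.4, 0, 0, 0, 7, -11.5, 0, 9.4, 0, 0, 0, 7, -11.5, 0, 9.4]'

```text
clock: 8.18
ee_pos: [522.7, -47.0, 134.4]
ee_rot: [0.0, 0.975, 0.223, -0.0]
wrist_force: [-0.1, 0.0, 0.3]
grip_width: 0.997
finger_force: 0.0
```

Run:
```python
from h import *
print(go([523.3,-46.1,34]).round(2))
im=robot.read_camera("side"); u,v=proj("side",[520,-46,70]).astype(int)
cv2.imwrite("pics/side2.png",cv2.resize(im[v-60:v+60,u-60:u+60,::-1],(480,480)))
```

```text
[ 0.09 -0.05 10.04]
```

View pics/side2.png

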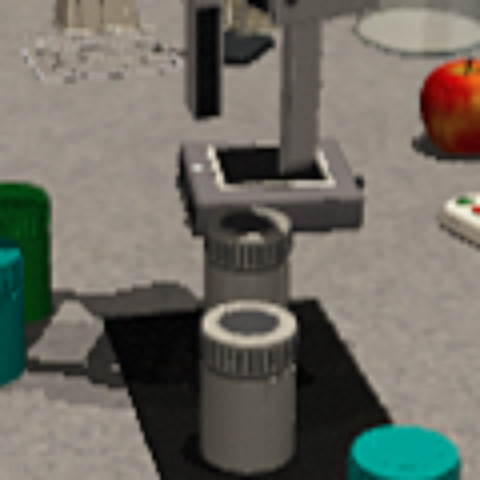

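The side crop shows both jars upright. The open fingers (columns about 205 and 300) straddle the far jar's axis (column 248). Descending and closing.

carry_out --series '[0, 0, 0, 0, 0, 2.5, 9.4, 0, 0, 0, 0, 0, 5, 9.4, 0, 0, 0, 0, 0, 7.5, 9.4, 0, 0, 0, 0, 0, 9.3, 9.4, 0, 0, 0, 0, 0, 10, 9.4, 0, 0, 0, 0, 0, 10, 9.4, 0, 0, 0, 0, 0, 10, 4, 0, 0, 0, 0, 0, 10, 4, 0, 0, 0, 0, 0, 10, 4, 0, 0, 0, 0, 0, 10, 4, 0, 0, 0, 0, 0, 10, 4]' --force 50

```text
clock: 9.6
ee_pos: [522.8, -45.8, 34.6]
ee_rot: [-0.0, 0.975, 0.223, 0.0]
wrist_force: [-0.7, 0.4, 0.7]
grip_width: 0.555
finger_force: 50.0
```

carry_out --series '[0, 0, 0, 0, 0, -0.5, 4, 0, 0, 0, 0, 0, -1.5, 4, 0, 0, 0, 0, 0, -3, 4, 0, 0, 0, 0, 0, -4.5, 4, 0, 0, 0, 0, 0, -5, 4, 0, 0, 0, 0, 0, -5, 4, 0, 0, 0, 0, 0, -5, 4, 0, 0, 0, 0, 0, -5, 4, 0, 0, 0, 0, 0, -5, 4, 0, 0, 0, 0, 0, -5, 4]' --force 50

```text
clock: 10.85
ee_pos: [522.6, -45.8, 84.3]
ee_rot: [-0.0, 0.975, 0.223, -0.0]
wrist_force: [0.3, 0.2, -2.9]
grip_width: 0.552
finger_force: 50.0
```

At 2.9 N this is clearly the lighter jar. Setting it back down.

carry_out --series '[0, 0, 0, 0, 0, 1, 4, 0, 0, 0, 0, 0, 2.5, 4, 0, 0, 0, 0, 0, 4, 4, 0, 0, 0, 0, 0, 4.7, 4, 0, 0, 0, 0, 0, 5, 4, 0, 0, 0, 0, 0, 5, 4, 0, 0, 0, 0, 0, 5, 4, 0, 0, 0, 0, 0, 5, 4]' --force 50

```text
clock: 11.85
ee_pos: [523.0, -46.0, 34.6]
ee_rot: [0.0, 0.975, 0.223, 0.0]
wrist_force: [1.0, 0.0, -2.7]
grip_width: 0.557
finger_force: 50.0
```

carry_out --series '[0, 0, 0, 0, 0, 0, 9.4, 0, 0, 0, 0, 0, 0, 9.4, 0, 0, 0, 0, 0, 0, 9.4, 0, 0, 0, 0, 0, 0, 9.4, 0, 0, 0, 0, 0, -2, 9.4, 0, 0, 0, 0, 0, -5, 9.4, 0, 0, 0, 0, 0, -8, 9.4, 0, 0, 0, 0, 0, -10, 9.4, 0, 0, 0, 0, 0, -10, 9.4, 0, 0, 0, 0, 0, -10, 9.4]'

```text
clock: 13.1
ee_pos: [522.1, -45.7, 133.4]
ee_rot: [-0.0, 0.975, 0.224, -0.001]
wrist_force: [-0.2, -0.0, -0.3]
grip_width: 1.001
finger_force: 0.0
```

Run:
```python
from h import *
s=robot.get_state(); print(s["clock"],s["ee_pos"],s["wrist_force"],s["grip_width"])
print(go([510,-180,134]).round(2))
for n in("side","top"):
    robot.read_camera(n)
    for d in robot.find_in("jar_a",n): print(n,round(d["score"],2),np.round(d["box"],1))
```

```text
13.1 [522.07826577 -45.66063701 133.41661589] [-0.20823879 -0.02092906 -0.30962178] 1.0009996902815876
[-6.94 11.57 -0.06]
side 0.96 [193.5 194.8 212.2 228. ]
side 0.83 [185.3 208.2 206.2 250.4]
side 0.71 [251.2 198.5 272.4 228.2]
side 0.59 [288.2 254.2 316.6 304.5]
side 0.56 [252.7 223.9 276.  264.7]
top 0.86 [341.  224.2 370.3 248.8]
top 0.79 [395.1 209.9 427.9 232.6]
top 0.5 [292.4 280.1 306.7 301.1]
```

carry_out --series '[0, 0, 0, -1.5, 2.5, 0, 9.4, 0, 0, 0, -4, 6.5, 0, 9.4, 0, 0, 0, -6, 10, 0, 9.4, 0, 0, 0, -7, 11.5, 0, 9.4, 0, 0, 0, -7, 11.5, 0, 9.4, 0, 0, 0, -7, 11.5, 0, 9.4, 0, 0, 0, -7, 11.5, 0, 9.4]'

```text
clock: 14.18
ee_pos: [509.9, -178.7, 134.3]
ee_rot: [-0.0, 0.975, 0.224, -0.0]
wrist_force: [-0.1, 0.8, -0.5]
grip_width: 0.994
finger_force: 0.0
```

carry_out --series '[0, 0, 0, 0, 0, 2.5, 9.4, 0, 0, 0, 0, 0, 5, 9.4, 0, 0, 0, 0, 0, 7.5, 9.4, 0, 0, 0, 0, 0, 9.3, 9.4, 0, 0, 0, 0, 0, 10, 9.4, 0, 0, 0, 0, 0, 10, 9.4, 0, 0, 0, 0, 0, 10, 4, 0, 0, 0, 0, 0, 10, 4, 0, 0, 0, 0, 0, 10, 4, 0, 0, 0, 0, 0, 10, 4, 0, 0, 0, 0, 0, 10, 4]' --force 50

```text
clock: 15.55
ee_pos: [509.9, -180.0, 34.6]
ee_rot: [0.0, 0.975, 0.223, 0.0]
wrist_force: [-0.1, 0.1, 0.1]
grip_width: 0.55
finger_force: 50.0
```

carry_out --series '[0, 0, 0, 0, 0, -0.5, 4, 0, 0, 0, 0, 0, -1.5, 4, 0, 0, 0, 0, 0, -3, 4, 0, 0, 0, 0, 0, -5, 4, 0, 0, 0, 0, 0, -8, 4, 0, 0, 0, 0, 0, -11, 4, 0, 0, 0, 0, 0, -13.5, 4, 0, 0, 0, 0, 0, -15, 4, 0, 0, 0, 0, 0, -15, 4, 0, 0, 0, 0, 0, -15, 4, 0, 0, 0, 0, 0, -15, 4, 0, 0, 0, 0, 0, -15, 4]' --force 50

```text
clock: 17.05
ee_pos: [509.4, -179.6, 183.6]
ee_rot: [-0.001, 0.975, 0.223, -0.001]
wrist_force: [-1.1, 0.3, -5.9]
grip_width: 0.548
finger_force: 50.0
```

Run:
```python
from h import *
im=cv2.imread("pics/top0.png"); g=cv2.cvtColor(im,cv2.COLOR_BGR2GRAY)
m=np.zeros_like(g); m[172:215,186:232]=(g[172:215,186:232]<50)*255
n,l,st,c=cv2.connectedComponentsWithStats(m)
for i in range(1,n):
    if st[i,4]>100: print(st[i],c[i],at("top",*c[i],30).round(1),[at("top",*p,30)[:2].round(0) for p in cv2.boxPoints(cv2.minAreaRect(np.argwhere(l==i)[:,::-1].astype(np.float32)))])
print(go([562,181,185]).round(2),robot.get_state()["wrist_force"])
```

```text
[ 20.44 -30.17  -0.12] [-1.09095089  0.2737728  -5.94200674]
```

Run:
```python
from h import *
im=cv2.imread("pics/top0.png"); g=cv2.cvtColor(im,cv2.COLOR_BGR2GRAY)
print(g[175:215:4,182:236:4])
_,m=cv2.threshold(g[168:222,180:238],75,255,cv2.THRESH_BINARY_INV)
n,l,st,c=cv2.connectedComponentsWithStats(m)
for i in range(1,n):
    if st[i,4]>100: q=c[i]+[180,168]; print(st[i],q,at("top",*q,30).round(1))
```

```text
[[168 163 157 151 161 157 158 161 160 160 159 155 152 139]
 [167 129 156 221 114 169 192 223 216 211 188 175 164  86]
 [175 136 157 180  50  53  52  52  54  55  64 182 165  71]
 [176 148 159 108  51  51  53  53  54  56  85 173 165  78]
 [174 156 168  58  52  51  54  55  55  56 132 161 161 122]
 [159 159 199  53  53  54  53  54  55  56 208 168 146 151]
 [151 159 224  52  55  54  54  56  56  56 223 169 126 166]
 [137 160 222  50  55  55  57  56  58  57 225 169 103 165]
 [140 160 226 185 141  87  71  60  58  63 213 172  69 167]
 [159 163 162 163 170 162 202 184 220 226 157 170  65 184]]
[ 12  12  31  29 719] [206.98887344 193.99582754] [560.8 183.6  30. ]
```

carry_out --series '[0, 0, 0, 1, -1.5, 0, 4, 0, 0, 0, 3.2, -4.7, 0, 4, 0, 0, 0, 6, -8.9, 0, 4, 0, 0, 0, 8.8, -13.1, 0, 4, 0, 0, 0, 11.6, -17.3, 0, 4, 0, 0, 0, 14.4, -21.5, 0, 4, 0, 0, 0, 17, -25.3, 0, 4, 0, 0, 0, 19.2, -28.6, 0, 4, 0, 0, 0, 20.2, -30.1, 0, 4, 0, 0, 0, 20.5, -30.5, 0, 4, 0, 0, 0, 20.5, -30.5, 0, 4, 0, 0, 0, 20.5, -30.5, 0, 4]' --force 50

```text
clock: 18.55
ee_pos: [561.5, 182.9, 184.4]
ee_rot: [0.0, 0.975, 0.223, -0.0]
wrist_force: [0.3, 0.0, -6.7]
grip_width: 0.548
finger_force: 50.0
```

carry_out --series '[0, 0, 0, 0, 0, 1, 4, 0, 0, 0, 0, 0, 2.5, 4, 0, 0, 0, 0, 0, 4.5, 4, 0, 0, 0, 0, 0, 6, 4, 0, 0, 0, 0, 0, 7, 4, 0, 0, 0, 0, 0, 7.4, 4, 0, 0, 0, 0, 0, 7.4, 4, 0, 0, 0, 0, 0, 7.4, 4, 0, 0, 0, 0, 0, 7.4, 4, 0, 0, 0, 0, 0, 7.4, 4, 0, 0, 0, 0, 0, 7.4, 4]'

```text
clock: 19.92
ee_pos: [561.5, 184.0, 110.6]
ee_rot: [-0.0, 0.975, 0.223, 0.0]
wrist_force: [-0.6, -0.6, -5.8]
grip_width: 0.546
finger_force: 50.0
```

Run:
```python
from h import *
s=robot.get_state(); print(s["clock"],s["ee_pos"],s["dq"].round(4),s["wrist_force"],s["grip_width"])
im=robot.read_camera("side"); u,v=proj("side",[545,70,60]).astype(int)
cv2.imwrite("pics/side3.png",cv2.resize(im[v-65:v+75,u-70:u+70,::-1],(560,560)))
```

```text
19.925 [561.48934986 183.99750089 110.59210622] [ 0.0012  0.0003  0.0023 -0.0006  0.001   0.0002] [-0.64037931 -0.6211862  -5.8025828 ] 0.5461096227192767
```

View pics/side3.png

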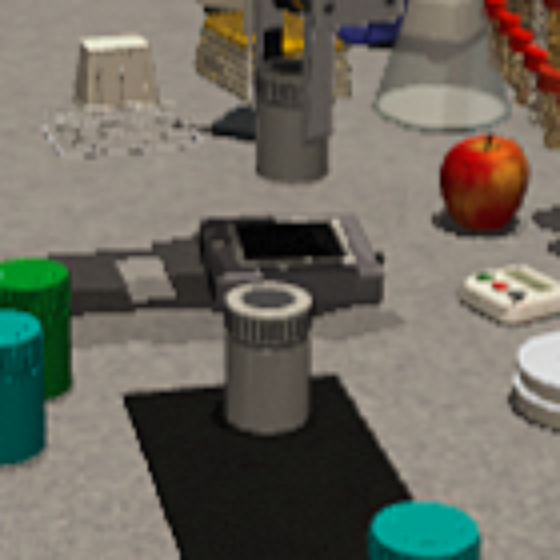

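The jar is held upright at crop (291,120) over the window at (292,240), about 5 cm up. The lighter jar stands on the mat at (267,360) and the bystanders haven't moved.

```bash
python3 -c "
from bench import robot
print(robot.hand_in())"
```

```text
the job is handed in; nothing more can be done
None
```

I lifted and weighed both jars (about 6.4 N and 2.9 N) and handed the job in at about 20 s. The heavier jar is held still and upright about 5 cm above the reader window and the lighter one stands on the mat; the hand-in returned no verdict.

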